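Put the coffee grinder and espresso tools back together after cleaning

ROBOT

A 6-joint arm with a two-finger parallel gripper is mounted at the origin on a cart in front of the work surface, level with it; the furniture and walls round the work are solid. World frame = base frame: x ahead of the robot, y to its left, z up, the work surface at z = 0. Lengths are in m, angles in rad, forces in N, time in s.
With the tool pointing down it reaches from about 0.35 to 1 m from the base axis. Payload 7.1 kg.
Tool frame: the origin (TCP) lies at the very end of the fingers, on their centre line; the grasp point (between the pads) lies 19 mm behind it; z points along the fingers, y is the line along which they close (so a half turn about z gives the same grasp; the last joint's range is limited). The gripper opens to 85 mm and grips with 20 to 120 N. Pads are 22 mm wide; open, the fingers measure 114 mm over their backs; the gripper's body (76 mm by 85 mm) begins 54 mm behind the grasp point. The pads swing forward as they close: fully open they stand 13 mm farther back than shut.
Start: joints at [1.201, 0.423, 1.63, -0, 1.089, -0.019], TCP at [0.215, 0.587, 0.231] pointing down, gripper open.
Joint ranges: [-3, 3], [-0.9, 2.11], [0.09, 2.58], [-1.31, 4.45], [0.11, 2.69], [-2.54, 2.54]. Speed limits (rad/s): [2.39, 2.39, 3.01, 3.14, 3.14, 3.14].

INTERFACE

Orientations are given as a rotation vector (axis times angle).
In Python, from plant import robot, cams gives the robot as it stands. The module is installed in compiled form; this text tells all that it offers.
- The arm moves only by the shell command python3 -m creep 'ROWS' [FORCE]. ROWS is JSON, a list of rows, each an object of numbers: "fingers": the finger opening in cm, from 0 to 8.54; "dx", "dy", "dz": the shift along the world's x, y, z in cm; "roll": the turn about the world's z in degrees. In form: [{"fingers": .., "dx": .., "dy": .., "dz": .., "roll": ..}, ...]. A call has 1 to 12 rows; each row shifts and turns the commanded pose from where the row before left it; what a row does not reach is not made up. A row lasts 1/10 s, in which the tool goes at most 50 mm and 8.59 degrees, less where a joint would pass 70% of its speed; a pose out of reach is approached as far as the arm can. A call with a gripper value outside its range is refused whole. The fingers move at their own pace and stop on an object; FORCE is the grip in N (left out, the last holds). Time passes only in rows, so rows that do not move let the fingers close. It gives the time, the measured TCP pose, the force, the opening and the grip force at its end, in the units of the state.
- robot.sense(): the state, without advancing time (a new reading comes with each control period).
- cams.grab_frame(name): name is "side" or "top" or "wrist"; returns (picture, depth): 420x560x3 uint8, blue, green, red; 420x560 float32, m along the optical axis (not along the pixel's ray), 0 where there is no reading.
- cams.camera_info(name): a dict with "camera_matrix" (3x3 intrinsics, pixels), "eye" and "attitude" of the camera in the world. Camera axes: x right, y down, z forward; pixel columns grow to the right and rows downward; lengths in m; the calibration is good to about 2 mm. A picture is of the moment at which its call begins: read the wrist's pose just before it. camera_info takes no time and is no camera call; for the wrist camera it gives the pose at the moment of the call.
- robot.job_done(): hands the job in; it is judged then, once.
The state is a dict: "clock": time; "qpos": joint angles; "qvel": joint speeds; "effort": joint torques, N m; "tcp_pos": TCP position; "tool_rot": TCP orientation; "ft_force": force on the tool from outside, world axes, zero at the start; "wrist_torque": the same for the moment, N m; "grip_width": opening from 0.0 (shut) to 1.0 (fully open); "finger_force": force on a finger pad.
Only numpy, scipy, OpenCV 4.12 (cv2) and the standard library are available. Lean on these libraries where they do the work, as an engineer would, in place of code of your own. Each camera call takes 0.05 s, during which the arm holds its last target. There are 200 camera calls.

TASK

Put the coffee corner back together after cleaning: turn the grinder's click collar back to 0, where it takes the burr, drop the burr carrier fully into the throat, then turn the collar to 5, and only then seat the bean hopper in the recess of the collar. At any point of the job, stand every espresso tool that is out on the worktop upright in the one bore of the wooden tool block that matches its diameter, right down to the bottom. Do not push the cup, the sugar jar, the scoop or the teaspoon about.

Things in the scene. Friction and masses are not known exactly. Their poses are not given: they have to be found in the camera images.
- grinder: compact coffee grinder, fixed: a brushed-metal box 116 x 110 mm, 94 mm high, with a dark round head 94 mm across up to z = 102 mm; origin at the centre of its underside, z up, front (grounds bin, start button, white index mark) to its -x. On the head, about the same axis, the click collar: a flange 80 mm across (z 102 to 105 mm) and a ribbed black ring 65 to 67 mm across (z 105 to 137 mm)
- grind_collar (a joint): angle of the click collar, rad: mark k at 0.35 k, so 5 at 1.75; marks 0 to 8, stops at 0 and 8. Grows clockwise seen from above. A sprung ball draws it into the nearest click when let go; about 0.2 N m takes it over a click. White ticks on the flange, counterclockwise from 0, those of 0 and 5 longer; the tick at the white index mark on the grinder's front is the setting. Starts from 3 to 8
- grinder_throat (a point): centre of the floor of the throat, a round well 43 mm across down the middle of the collar, floor 105 mm above the worktop, mouth at 127 mm, where it widens to the recess; the underside of the seated burr carrier lies here
- hopper_seat (a point): centre of the floor of the recess in the collar's top, 58 mm across, floor 127 mm above the worktop, rim at 137 mm; the underside of the seated hopper lies here
- collar_grip (a point): point on the collar's axis at the height to grip the ribbed ring, 128 mm above the worktop (9 mm below the ring's top, 23 mm above the flange)
- burr: upper burr in its black carrier: a round plug 40 mm across, 22 mm high (steel foot 35 to 37 mm across), on top an upright fin to lift it by, 28 mm long along its x, 10 mm thick along its y, from z = 20 to 62 mm; 0.16 kg. Grip it at z = 54 mm, so that fingertips stay above the collar. Stands upright on the worktop; origin at the centre of its underside, z up. 
- hopper: bean hopper: clear tube 54 mm across (47 mm inside, open below), black foot ring, black lid 55 mm across (z 56 to 66 mm) and on it a round black knob 27 mm across from z = 74 to 96 mm, narrower below; 0.15 kg. Grip it at z = 88 mm. Fits over the fin of the seated burr carrier. Stands upright on the worktop; origin at the centre of its underside, z up. 
- tool_block: oiled wooden tool block, fixed, 79 mm (x) by 257 mm (y) and 46 mm high; origin at the centre of its underside, z up. Five round bores in a row along its y, graded from the smallest at +y to the largest at -y, each 30 mm deep (bottom 16 mm above the worktop) and 3 mm wider than the tool that belongs in it
- bore1 (a point): centre of the mouth of the smallest bore, 27 mm across (for the 24 mm tool), at the block's top, 46 mm above the worktop
- bore2 (a point): the same for the second bore, 33 mm across (for the 30 mm tool)
- bore3 (a point): the same for the third bore, 39 mm across (for the 36 mm tool)
- bore4 (a point): the same for the fourth bore, 45 mm across (for the 42 mm tool)
- bore5 (a point): the same for the largest bore, 51 mm across (for the 48 mm tool)
- brush: grinder brush standing on its dark round wooden handle, 24 mm across up to z = 66 mm, then a steel ferrule 21 mm across to 76 mm and black bristles up to 104 mm; 0.06 kg; may be absent. Grip it at z = 58 mm. Stands upright on the worktop; origin at the centre of its underside, z up. 
- needle_tool: needle stirrer: steel shroud 30 mm across up to z = 36 mm, dark wooden handle 25 mm across from z = 46 to 76 mm, top at 86 mm; 0.10 kg; may be absent. Grip it at z = 62 mm. Stands upright on the worktop; origin at the centre of its underside, z up. 
- spray_bottle: small amber spray bottle 36 mm across up to z = 56 mm, shoulder to 66 mm, black cap 22 mm across from z = 66 to 91 mm; 0.13 kg; may be absent. Grip it by the cap at z = 78 mm. Stands upright on the worktop; origin at the centre of its underside, z up. 
- leveller: coffee leveller: steel foot 42 mm across up to z = 36 mm, ribbed black grip 33 to 34 mm across from there to z = 70 mm; 0.24 kg; may be absent. Grip it at z = 58 mm. Stands upright on the worktop; origin at the centre of its underside, z up. 
- tamper: tamper: steel foot 48 mm across up to z = 32 mm, waist 18 mm across at z = 40 mm, dark wooden knob 31 to 32 mm across from z = 54 to 66 mm, top at 80 mm; 0.32 kg; may be absent. Grip it at z = 60 mm. Stands upright on the worktop; origin at the centre of its underside, z up. 
- espresso_cup: bystander: small white espresso cup, 62 mm across, 52 mm high, beyond the tools, loose; leave it alone
- sugar_jar: bystander: clip-top glass sugar jar, 110 mm across, 106 mm high, behind the grinder, loose; leave it alone
- scoop: bystander: steel coffee scoop, 145 mm long, lying beyond the tools, loose; leave it alone
- teaspoon: bystander: steel teaspoon, 137 mm long, lying beyond the tools, loose; leave it alone
Mind the look-alikes: they are no part of the job. Leave any blue or red look-alike of the brush alone.

How it is judged:
By the outcome, as a careful person would: the job done as asked, in the order asked, and still so for the second after the job is handed in, with the robot touching nothing.
Of brush, needle_tool, spray_bottle, leveller, tamper only 3 to 5 are there at a start; the rules pass over those that are not, and their reading is None.
At some moment in a run one of burr, tamper may be knocked a few centimetres aside while the robot is not near it.
It also fails if it takes over 210 s, if anything falls off the work surface, if the arm or the gripper's body presses on something with over 40 N, if the wrist force passes 120 N, or if a joint passes its speed limit or range.

## Working session

There is one attempt and no reset: what is moved stays moved. The work goes in short steps, Python scripts to look and compute and a shell command to move; the robot and the scene stay as the last step left them, time stands still between calls to the robot, and variables do not carry over. Pictures are saved under pics/ and viewed, at most 14 in all, crops included, and the job is handed in when it is done.

```bash
mkdir -p pics; cat > h.py <<'E'
import numpy as np, cv2
from scipy.spatial.transform import Rotation as R
from plant import robot, cams
def cam(n):
    i=cams.camera_info(n); K=np.array(i["camera_matrix"]); a=np.array(i["attitude"],float)
    M=a if a.shape==(3,3) else R.from_rotvec(a).as_matrix()
    return K,np.array(i["eye"]),M
def cloud(n):
    K,e,M=cam(n); im,d=cams.grab_frame(n)
    v,u=np.mgrid[:d.shape[0],:d.shape[1]]
    P=np.stack([(u-K[0,2])/K[0,0]*d,(v-K[1,2])/K[1,1]*d,d],-1)@M.T+e
    P[d==0]=np.nan
    return im,P
E
python3 - <<'E'
from h import *
for n in ["top","side"]:
    print(n,cams.camera_info(n))
    im,P=cloud(n); cv2.imwrite(f"pics/{n}0.png",im); np.savez(f"{n}0.npz",im=im,P=P)
print(robot.sense())
E
```

```text
top {'camera_matrix': array([[389.61372972,   0.        , 275.27329139],
       [  0.        , 389.61372972, 208.49752096],
       [  0.        ,   0.        ,   1.        ]]), 'eye': array([ 0.49437835, -0.01984481,  1.32958136]), 'attitude': array([-2.17216251,  2.17379898, -0.05647406])}
side {'camera_matrix': array([[492.62176595,   0.        , 278.03504888],
       [  0.        , 492.62176595, 214.27413774],
       [  0.        ,   0.        ,   1.        ]]), 'eye': array([ 0.63321209, -1.32044507,  1.03344487]), 'attitude': array([-2.1790786 , -0.05023461,  0.0073859 ])}
{'clock': 0.1, 'qpos': array([ 1.20100050e+00,  4.23748151e-01,  1.63059660e+00, -1.49921065e-05,
        1.08860469e+00, -1.90286454e-02]), 'qvel': array([-0.00024103, -0.00080628, -0.00182593,  0.00066021,  0.00150523,
        0.00180064]), 'effort': array([-5.79178923e-04, -5.58419645e+01, -2.82446229e+01, -1.78900673e-04,
        2.92845449e-03,  4.23299821e-05]), 'tcp_pos': array([0.21458271, 0.5864927 , 0.23064025]), 'tool_rot': array([-5.48109142e-01, -3.09315557e+00,  2.09494063e-03]), 'ft_force': array([-0.49422186,  0.73544686, -0.4564833 ]), 'wrist_torque': array([ 0.05606432,  0.01128709, -0.027741  ]), 'finger_force': 0.0, 'grip_width': 0.9980000303703328}
```

View pics/top0.png

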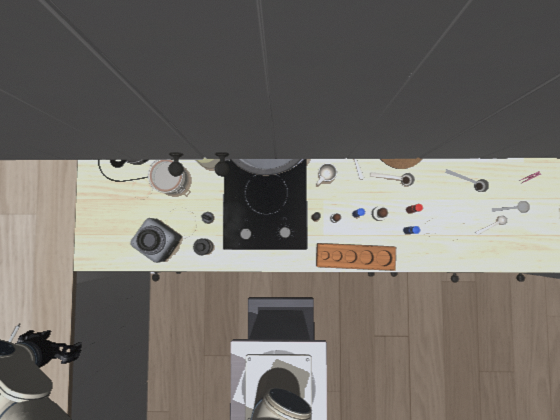

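View pics/side0.png

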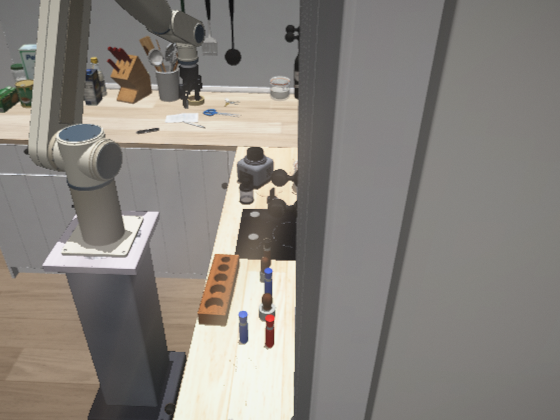

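```bash
python3 - <<'E'
from h import *
z=np.load("top0.npz");P=z["P"];im=z["im"]
H=P[...,2]
m=((H>0.012)&(H<0.25)).astype(np.uint8)
m=cv2.morphologyEx(m,cv2.MORPH_OPEN,np.ones((3,3)))
n,l,s,c=cv2.connectedComponentsWithStats(m)
for k in range(1,n):
    if s[k,4]<25: continue
    q=P[l==k]; zt=np.nanpercentile(q[:,2],97); t=q[q[:,2]>zt-0.006]
    print(k,"px",c[k].round(),"area",s[k,4],"bbox",s[k,:4],"min",q[:,:2].min(0).round(3),"max",q[:,:2].max(0).round(3),"ztop",zt.round(3),"topc",t.mean(0).round(3))
E
```

```text
1 px [208. 163.] area 158 bbox [197 159  22  10] min [0.729 0.194] max [0.749 0.263] ztop 0.157 topc [0.732 0.227 0.156]
2 px [267. 165.] area 844 bbox [233 159  70  17] min [ 0.685 -0.077] max [0.738 0.137] ztop 0.158 topc [0.719 0.025 0.154]
3 px [117. 163.] area 98 bbox [110 160  16   8] min [0.715 0.501] max [0.749 0.513] ztop 0.167 topc [0.728 0.507 0.166]
4 px [136. 162.] area 71 bbox [128 160  17   5] min [0.745 0.454] max [0.756 0.508] ztop 0.054 topc [0.751 0.486 0.052]
5 px [166. 178.] area 970 bbox [148 160  41  35] min [0.638 0.304] max [0.744 0.418] ztop 0.109 topc [0.691 0.366 0.106]
6 px [329. 169.] area 148 bbox [319 163  18  17] min [ 0.686 -0.193] max [ 0.741 -0.136] ztop 0.053 topc [ 0.721 -0.169  0.051]
7 px [392. 177.] area 60 bbox [384 174  18   6] min [ 0.689 -0.414] max [ 0.708 -0.358] ztop 0.028 topc [ 0.696 -0.398  0.025]
8 px [466. 178.] area 54 bbox [459 175  16   8] min [ 0.679 -0.655] max [ 0.704 -0.609] ztop 0.026 topc [ 0.689 -0.638  0.022]
9 px [320. 180.] area 37 bbox [317 177   8   8] min [ 0.67  -0.153] max [ 0.694 -0.129] ztop 0.056 topc [ 0.684 -
[... 952 characters left out ...]
n [ 0.496 -0.04 ] max [ 0.529 -0.007] ztop 0.042 topc [ 0.513 -0.022  0.038]
19 px [412. 230.] area 106 bbox [404 226  16   8] min [ 0.508 -0.443] max [ 0.53 -0.42] ztop 0.106 topc [ 0.518 -0.431  0.103]
20 px [246. 233.] area 101 bbox [241 228  11  12] min [0.489 0.089] max [0.526 0.123] ztop 0.041 topc [0.507 0.107 0.039]
21 px [203. 246.] area 256 bbox [194 239  19  16] min [0.441 0.222] max [0.489 0.273] ztop 0.099 topc [0.465 0.249 0.097]
22 px [356. 256.] area 1903 bbox [316 243  80  28] min [ 0.388 -0.383] max [ 0.476 -0.126] ztop 0.05 topc [ 0.433 -0.248  0.047]
24 px [275. 383.] area 932 bbox [252 367  48  44] min [-0.067 -0.068] max [0.071 0.085] ztop 0.238 topc [0.045 0.052 0.24 ]
```

```bash
python3 - <<'E'
from h import *
t=np.load("top0.npz")["im"]; s=np.load("side0.npz")["im"]; P=np.load("side0.npz")["P"]
a=cv2.resize(t[195:275,305:430],(625,400),interpolation=2); g=cv2.resize(t[210:270,125:185],(300,300),interpolation=2)
b=cv2.resize(s[245:355,195:290],(380,440)[::1],interpolation=2)
o=np.zeros((600,800,3),np.uint8)
o[:300,:469]=cv2.resize(a,(469,300)); o[300:,:300]=g; o[:440*75//100+50,475:475+325]=cv2.resize(b,(325,380))
cv2.imwrite("pics/crop1.png",o)
z=np.load("top0.npz")["P"]
print("cabinet z",np.nanmin(z[60:150,60:500,2]), np.nanmedian(z[60:150,60:500],(0,1)))
for k,(u0,u1,v0,v1) in {"needle?":(258,274,252,285)}.items():
    print(np.nanmax(P[v0:v1,u0:u1],(0,1)))
E
```

```text
cabinet z 0.6617594054348162 [ 0.6423789  -0.01516895  0.90427926]
[ 0.58864335 -0.05916697  0.10596443]
```

View pics/crop1.png

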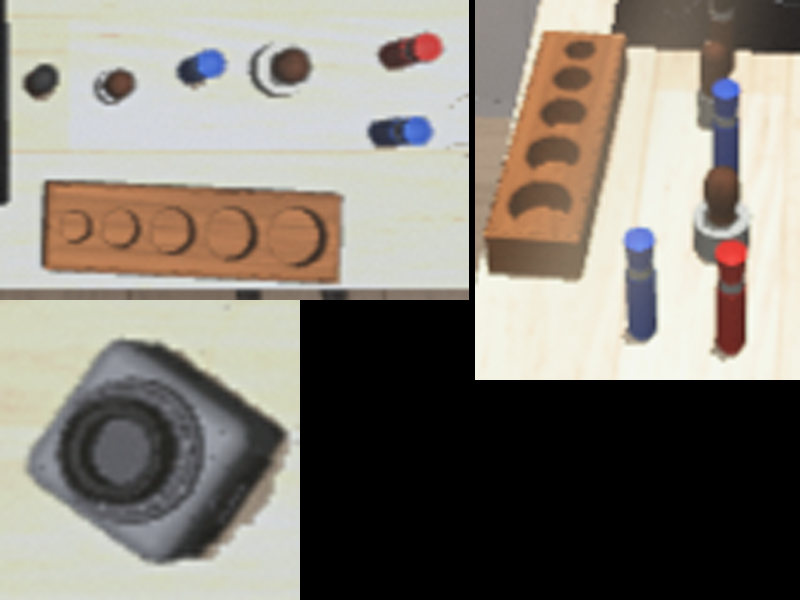

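```bash
python3 -m creep '[{"dx":3,"dy":-2,"dz":1.5},{"dx":3,"dy":-2,"dz":1.5},{"dx":3,"dy":-2,"dz":1.5},{"dx":3,"dy":-2,"dz":1.5},{"dx":3,"dy":-2,"dz":1.5},{"dx":3,"dy":-2,"dz":1.5},{"dx":3,"dy":-2,"dz":1},{"dx":3,"dy":-2,"dz":1},{"dx":1,"dy":-2},{"dx":0},{"dx":0}]' 60; python3 - <<'E'
from h import *
im,P=cloud("wrist"); cv2.imwrite("pics/w1.png",im); np.savez("w1.npz",im=im,P=P); print(cam("wrist"), robot.sense()["tcp_pos"])
E
```

```text
(array([[292.4455971 ,   0.        , 280.30187858],
       [  0.        , 292.4455971 , 211.24618617],
       [  0.        ,   0.        ,   1.        ]]), array([0.13854381, 0.61471018, 0.37401223]), array([[ 3.43961840e-01,  8.92022356e-01,  2.93234325e-01],
       [ 9.38983242e-01, -3.26476038e-01, -1.08276815e-01],
       [-8.51359495e-04,  3.12585209e-01, -9.49889342e-01]])) [0.21459049 0.58654029 0.23069181]validation failed for argument at $[0]...
```

View pics/w1.png

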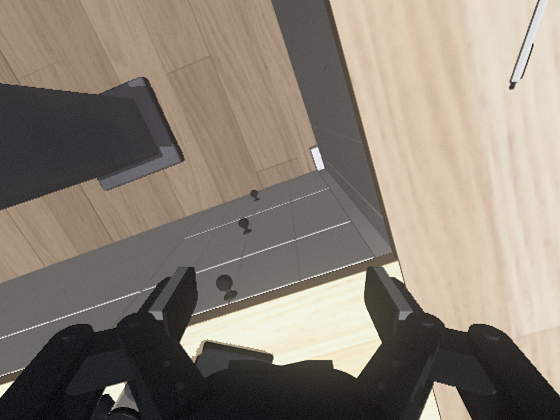

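```bash
python3 -m creep '[{"fingers":8.5,"dx":3,"dy":-2,"dz":1.5,"roll":0},{"fingers":8.5,"dx":3,"dy":-2,"dz":1.5,"roll":0},{"fingers":8.5,"dx":3,"dy":-2,"dz":1.5,"roll":0},{"fingers":8.5,"dx":3,"dy":-2,"dz":1.5,"roll":0},{"fingers":8.5,"dx":3,"dy":-2,"dz":1.5,"roll":0},{"fingers":8.5,"dx":3,"dy":-2,"dz":1.5,"roll":0},{"fingers":8.5,"dx":3,"dy":-2,"dz":1,"roll":0},{"fingers":8.5,"dx":3,"dy":-2,"dz":1,"roll":0},{"fingers":8.5,"dx":3,"dy":-2.5,"dz":0,"roll":0},{"fingers":8.5,"dx":0,"dy":0,"dz":0,"roll":0},{"fingers":8.5,"dx":0,"dy":0,"dz":0,"roll":0}]' 60; python3 - <<'E'
from h import *
im,P=cloud("wrist"); cv2.imwrite("pics/w2.png",im); np.savez("w2.npz",im=im,P=P); s=robot.sense();print(s["qpos"],s["tcp_pos"])
E
```

```text
clock: 1.25
tcp_pos: [0.485, 0.4013, 0.3408]
tool_rot: [-0.551, -3.092, 0.001]
ft_force: [-0.5, 0.3, -0.5]
grip_width: 0.992
finger_force: 0.0
[ 6.73545185e-01  3.30081322e-01  1.50900313e+00  4.03527514e-04
  1.30354425e+00 -5.45968278e-01] [0.48430394 0.40186908 0.34083639]
```

View pics/w2.png

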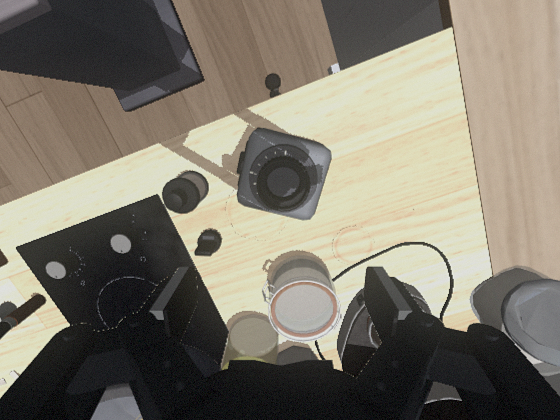

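```bash
cat >> h.py <<'E'
def proj(n_or,X):
    K,e,M=n_or; p=(np.asarray(X)-e)@M; return p[...,:2]/p[...,2:]*[K[0,0],K[1,1]]+K[:2,2]
def circ(q):
    A=np.c_[2*q[:,:2],np.ones(len(q))]; s=np.linalg.lstsq(A,(q[:,:2]**2).sum(1),rcond=None)[0]
    return s[:2],np.sqrt(s[2]+s[:2]@s[:2])
def ringfit(P,z0,z1,c,r0,r1):
    for _ in range(3):
        d=np.hypot(P[...,0]-c[0],P[...,1]-c[1]); m=(P[...,2]>z0)&(P[...,2]<z1)&(d>r0)&(d<r1)
        # outer-edge: bounding centre by min enclosing circle
        q=P[m]; (x,y),r=cv2.minEnclosingCircle(q[:,:2].astype(np.float32)); c=np.array([x,y])
    return c,r,len(q)
def rect(im,c,zz,half,n,cm):
    g=np.linspace(-half,half,n); X,Y=np.meshgrid(-g,-g)  # rows: +x up, cols: +y left
    W=np.stack([c[0]-g[:,None]+0*X,c[1]-g[None,:]+0*X,0*X+zz],-1)
    uv=proj(cm,W).astype(np.float32); return cv2.remap(im,uv[...,0],uv[...,1],cv2.INTER_CUBIC)
E
python3 - <<'E'
from h import *
z=np.load("w2.npz"); im,P=z["im"],z["P"]
print("ring",ringfit(P,.133,.142,[.487,.401],0.02,.045))
T=np.load("top0.npz")["P"]; print("ring top",ringfit(T,.131,.142,[.487,.401],0.02,.045))
c=ringfit(P,.133,.142,[.487,.401],0.02,.045)[0]
cm=cam("wrist")
a=rect(im,c,.104,.075,600,cm); cv2.imwrite("pics/rect2.png",a)
for nm,r,h in [("burr",[.562,.238],.062),("hopper",[.465,.249],.096)]:
    for Q in (P,T):
        d=np.hypot(Q[...,0]-r[0],Q[...,1]-r[1]); q=Q[(d<.04)&(abs(Q[...,2]-h)<.007)]
        if len(q)>5: print(nm,len(q),q.mean(0).round(4),cv2.minAreaRect(q[:,:2].astype(np.float32)))
# grinder body orientation
d=np.hypot(P[...,0]-c[0],P[...,1]-c[1]); q=P[(d<.1)&(P[...,2]>.085)&(P[...,2]<.097)]
print(cv2.minAreaRect(q[:,:2].astype(np.float32)*1000))
q=T[...,:2][(T[...,2]>.04)&(T[...,2]<.052)&(abs(T[...,0]-.433)<.06)&(abs(T[...,1]+.25)<.15)]
print("block",cv2.minAreaRect(q.astype(np.float32)*1000))
E
```

```text
ring (array([0.48693496, 0.40418577]), 0.03343780338764191, 541)
ring top (array([0.48751932, 0.40166166]), 0.03360549733042717, 101)
burr 120 [0.5613 0.2421 0.0611] ((0.5624510645866394, 0.24166761338710785), (0.026539722457528114, 0.009843274019658566), 67.4182357788086)
burr 28 [0.562  0.2375 0.0615] ((0.5625287294387817, 0.23800835013389587), (0.028107767924666405, 0.008967593312263489), 63.64712142944336)
hopper 306 [0.4642 0.2519 0.0957] ((0.46450871229171753, 0.2506411075592041), (0.02576299197971821, 0.025296926498413086), 13.086904525756836)
hopper 54 [0.4648 0.2474 0.0962] ((0.46559110283851624, 0.2473490685224533), (0.02272522635757923, 0.022181861102581024), 89.67232513427734)
((486.9361267089844, 404.2607421875), (112.62174224853516, 106.8876953125), 55.413883209228516)
block ((432.55010986328125, -254.75526428222656), (255.73739624023438, 78.9747543334961), 87.44638061523438)
```

View pics/rect2.png

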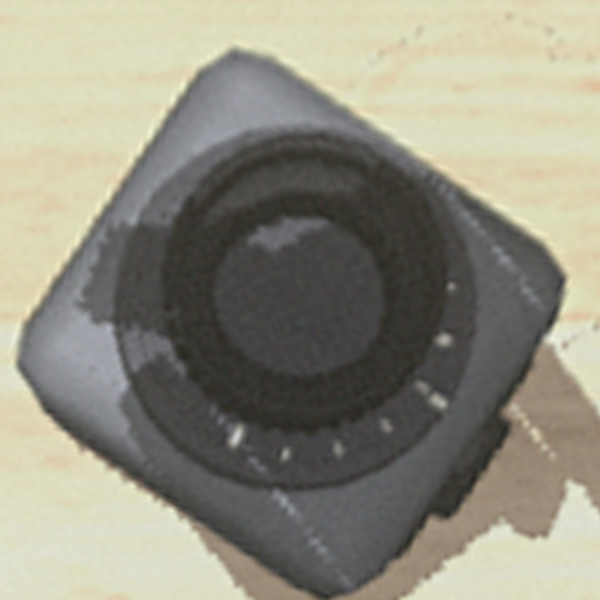

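The rectified picture shows long ticks at (237,433), which is 0, and (443,340), which is 5. The short ones between are 20° apart. The index mark is at (438,398), next to the tick of 4, so the setting is 4 and I turn counterclockwise about 80°.

```bash
python3 -m creep '[{"fingers":8.5,"dx":0.3,"dy":0.1,"dz":-4,"roll":0},{"fingers":8.5,"dx":0,"dy":0,"dz":-4,"roll":0},{"fingers":8.5,"dx":0,"dy":0,"dz":-4,"roll":0},{"fingers":8.5,"dx":0,"dy":0,"dz":-4,"roll":0},{"fingers":8.5,"dx":0,"dy":0,"dz":-3,"roll":0},{"fingers":8.5,"dx":0,"dy":0,"dz":-2.5,"roll":0},{"fingers":8.5,"dx":0,"dy":0,"dz":-2.3,"roll":0},{"fingers":8.5,"dx":0,"dy":0,"dz":0,"roll":0},{"fingers":5.5,"dx":0,"dy":0,"dz":0,"roll":0},{"fingers":5.5,"dx":0,"dy":0,"dz":0,"roll":0},{"fingers":5.5,"dx":0,"dy":0,"dz":0,"roll":0},{"fingers":5.5,"dx":0,"dy":0,"dz":0,"roll":0}]' 50
```

```text
clock: 2.5
tcp_pos: [0.4875, 0.4036, 0.1049]
tool_rot: [0.548, 3.093, 0.002]
ft_force: [-5.8, -0.4, 7.5]
grip_width: 0.752
finger_force: 56.5
```

```bash
python3 -m creep '[{"fingers":5.5,"dx":0,"dy":0,"dz":0,"roll":8},{"fingers":5.5,"dx":0,"dy":0,"dz":0,"roll":8},{"fingers":5.5,"dx":0,"dy":0,"dz":0,"roll":8},{"fingers":5.5,"dx":0,"dy":0,"dz":0,"roll":8},{"fingers":5.5,"dx":0,"dy":0,"dz":0,"roll":8},{"fingers":5.5,"dx":0,"dy":0,"dz":0,"roll":8},{"fingers":5.5,"dx":0,"dy":0,"dz":0,"roll":8},{"fingers":5.5,"dx":0,"dy":0,"dz":0,"roll":8},{"fingers":5.5,"dx":0,"dy":0,"dz":0,"roll":8},{"fingers":5.5,"dx":0,"dy":0,"dz":0,"roll":8},{"fingers":5.5,"dx":0,"dy":0,"dz":0,"roll":0},{"fingers":5.5,"dx":0,"dy":0,"dz":0,"roll":0}]'; python3 - <<'E'
from h import *
s=robot.sense();print(s["qpos"],s["wrist_torque"]); im,P=cloud("wrist"); np.savez("w3.npz",im=im,P=P); cv2.imwrite("pics/w3.png",im)
E
```

```text
clock: 3.7
tcp_pos: [0.4875, 0.4036, 0.1049]
tool_rot: [-1.568, 2.721, 0.002]
ft_force: [-5.5, 0.5, 7.5]
grip_width: 0.754
finger_force: 56.7
[ 6.72392089e-01  5.91689063e-01  1.68608545e+00  1.08835319e-03
  8.62713943e-01 -1.94484627e+00] [-0.00680855  0.97720326  0.14979549]
```

```bash
python3 -m creep '[{"fingers":8.5,"dx":0,"dy":0,"dz":0,"roll":0},{"fingers":8.5,"dx":0,"dy":0,"dz":0,"roll":0},{"fingers":8.5,"dx":0,"dy":0,"dz":0,"roll":0},{"fingers":8.5,"dx":0,"dy":0,"dz":2,"roll":0},{"fingers":8.5,"dx":0,"dy":0,"dz":4,"roll":0},{"fingers":8.5,"dx":0,"dy":0,"dz":4,"roll":-8},{"fingers":8.5,"dx":0,"dy":0,"dz":4,"roll":-8},{"fingers":8.5,"dx":0,"dy":0,"dz":4,"roll":-8},{"fingers":8.5,"dx":0,"dy":0,"dz":3,"roll":-8},{"fingers":8.5,"dx":0,"dy":0,"dz":0,"roll":0},{"fingers":8.5,"dx":0,"dy":0,"dz":0,"roll":0}]'; python3 - <<'E'
from h import *
s=robot.sense();print(s["qpos"],s["tcp_pos"]); im,P=cloud("wrist"); np.savez("w4.npz",im=im,P=P)
c,r,n=ringfit(P,.133,.142,[.487,.403],0.02,.045); print(c,r,n)
cm=cam("wrist"); a=rect(im,c,.104,.055,440,cm); cv2.imwrite("pics/rect4.png",a)
T=P
for nm,rr,h in [("burr",[.562,.24],.062),("hopper",[.465,.249],.096)]:
    d=np.hypot(P[...,0]-rr[0],P[...,1]-rr[1]); q=P[(d<.05)&(abs(P[...,2]-h)<.007)]
    if len(q)>5: print(nm,len(q),q.mean(0).round(4),cv2.minAreaRect(q[:,:2].astype(np.float32)))
E
```

```text
clock: 4.85
tcp_pos: [0.488, 0.4029, 0.3139]
tool_rot: [-0.759, 3.047, 0.001]
ft_force: [-1.3, -0.3, -0.7]
grip_width: 0.995
finger_force: 0.0
[ 6.71430238e-01  3.55445447e-01  1.53364966e+00 -1.42722535e-04
  1.25076100e+00 -1.38754824e+00] [0.48804283 0.40293858 0.31394478]
[0.48687804 0.40434307] 0.03353339433670044 624
burr 180 [0.561  0.2417 0.0612] ((0.5617496967315674, 0.24138596653938293), (0.02725243754684925, 0.00937862042337656), 68.5767822265625)
hopper 460 [0.464  0.2515 0.096 ] ((0.46435248851776123, 0.25088101625442505), (0.025788767263293266, 0.025868277996778488), 62.8978157043457)
```

View pics/rect4.png

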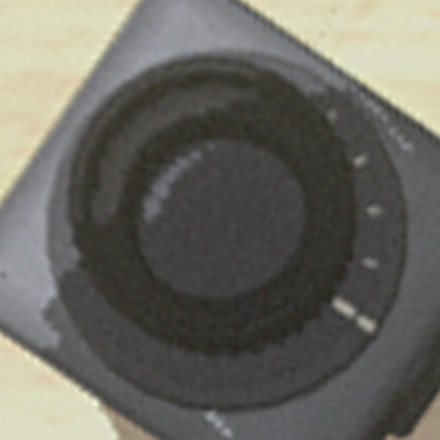

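Collar at 0: its long tick (343,307) lines up with the index mark (368,325). Next I go to the burr.

```bash
python3 -m creep '[{"fingers":4.5,"dx":1.5,"dy":-3,"dz":-1,"roll":8},{"fingers":4.5,"dx":1.5,"dy":-3,"dz":-2,"roll":8},{"fingers":4.5,"dx":1.5,"dy":-3,"dz":-2,"roll":8},{"fingers":4.5,"dx":1.5,"dy":-3,"dz":-2,"roll":8},{"fingers":4.5,"dx":1.4,"dy":-3,"dz":-2,"roll":8},{"fingers":4.5,"dx":0,"dy":-1.2,"dz":-2,"roll":0},{"fingers":4.5,"dx":0,"dy":0,"dz":0,"roll":0},{"fingers":4.5,"dx":0,"dy":0,"dz":0,"roll":0}]'; cat >> h.py <<'E'
def look(rr,h,rad=.05,tol=.006,n="wrist",save=None):
    s=robot.sense(); im,P=cloud(n); 
    if save: np.savez(save+".npz",im=im,P=P); cv2.imwrite(f"pics/{save}.png",im)
    d=np.hypot(P[...,0]-rr[0],P[...,1]-rr[1]); q=P[(d<rad)&(abs(P[...,2]-h)<tol)]
    if len(q)<10: print("few",len(q)); return
    q2=q[:,:2].astype(np.float32)*1000
    print("tcp",s["tcp_pos"].round(4),"q6",s["qpos"][5].round(2),"n",len(q),q.mean(0).round(4),"rect",cv2.minAreaRect(q2),"encl",cv2.minEnclosingCircle(q2))
E
python3 - <<'E'
from h import *
look([.5617,.2414],.061,save="w5")
E
```

```text
clock: 5.7
tcp_pos: [0.5611, 0.2408, 0.2022]
tool_rot: [1.752, -2.604, -0.001]
ft_force: [-0.2, -0.1, 0.8]
grip_width: 0.527
finger_force: 0.0
tcp [0.5611 0.2408 0.2022] q6 -2.37 n 255 [0.5614 0.2391 0.0621] rect ((561.5487060546875, 240.0808563232422), (26.755048751831055, 9.111804008483887), 67.61399841308594) encl ((561.7195434570312, 240.04568481445312), 13.626625061035156)
```

```bash
python3 -m creep '[{"fingers":4.5,"dx":0,"dy":-0.1,"dz":-4,"roll":0},{"fingers":4.5,"dx":0,"dy":0,"dz":-4,"roll":0},{"fingers":4.5,"dx":0,"dy":0,"dz":-4,"roll":0},{"fingers":4.5,"dx":0,"dy":0,"dz":-3,"roll":0},{"fingers":4.5,"dx":0,"dy":0,"dz":-1.7,"roll":0},{"fingers":4.5,"dx":0,"dy":0,"dz":0,"roll":0},{"fingers":0,"dx":0,"dy":0,"dz":0,"roll":0},{"fingers":0,"dx":0,"dy":0,"dz":0,"roll":0},{"fingers":0,"dx":0,"dy":0,"dz":0,"roll":0},{"fingers":0,"dx":0,"dy":0,"dz":0,"roll":0},{"fingers":0,"dx":0,"dy":0,"dz":0,"roll":0}]' 60
```

```text
clock: 6.85
tcp_pos: [0.5634, 0.2406, 0.0384]
tool_rot: [-1.752, 2.603, -0.001]
ft_force: [0.5, 1.1, 7.5]
grip_width: 0.107
finger_force: 59.8
```

```bash
python3 -m creep '[{"fingers":0,"dx":0,"dy":0,"dz":4,"roll":0},{"fingers":0,"dx":0,"dy":0,"dz":4,"roll":0},{"fingers":0,"dx":0,"dy":0,"dz":4,"roll":0},{"fingers":0,"dx":-1.6,"dy":3.3,"dz":4,"roll":0},{"fingers":0,"dx":-1.5,"dy":3.3,"dz":0,"roll":0},{"fingers":0,"dx":-1.5,"dy":3.3,"dz":0,"roll":0},{"fingers":0,"dx":-1.5,"dy":3.2,"dz":0,"roll":0},{"fingers":0,"dx":-1.5,"dy":3.2,"dz":0,"roll":0},{"fingers":0,"dx":0,"dy":0,"dz":0,"roll":0},{"fingers":0,"dx":0,"dy":0,"dz":0,"roll":0}]'; python3 - <<'E'
from h import *
s=robot.sense(); print(s["tcp_pos"],s["qpos"][5])
look(s["tcp_pos"][:2],s["tcp_pos"][2]-.035+.021,rad=.04,tol=.004,save="w6")
P=np.load("w6.npz")["P"]; print(ringfit(P,.133,.142,[.487,.404],0.02,.045))
E
```

```text
clock: 7.85
tcp_pos: [0.4864, 0.4007, 0.1935]
tool_rot: [-1.757, 2.604, -0.0]
ft_force: [-1.1, 0.1, -2.0]
grip_width: 0.105
finger_force: 59.0
[0.48644392 0.40074142 0.1934861 ] -2.08719573311925
tcp [0.4864 0.4007 0.1935] q6 -2.09 n 1546 [0.4822 0.3928 0.178 ] rect ((482.7287902832031, 394.1876525878906), (26.771135330200195, 39.2578239440918), 67.57942199707031) encl ((485.0104064941406, 400.1295471191406), 19.890043258666992)
(array([0.48635489, 0.40405816]), 0.033384036272764206, 1036)
```

View pics/w6.png

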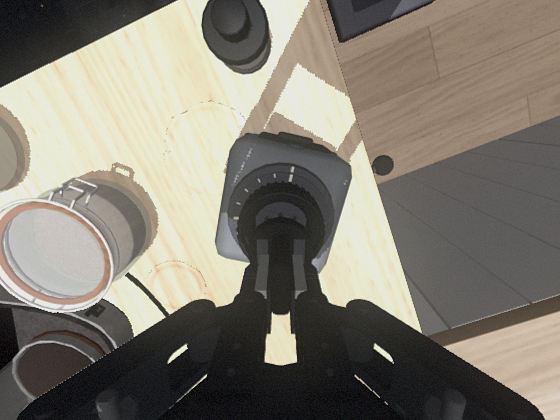

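```bash
python3 -m creep '[{"fingers":0,"dx":0.15,"dy":0.4,"dz":0,"roll":0},{"fingers":0,"dx":0,"dy":0,"dz":-1.5,"roll":0},{"fingers":0,"dx":0,"dy":0,"dz":-1,"roll":0},{"fingers":0,"dx":0,"dy":0,"dz":-0.5,"roll":0},{"fingers":0,"dx":0,"dy":0,"dz":-0.4,"roll":0},{"fingers":0,"dx":0,"dy":0,"dz":-0.3,"roll":0},{"fingers":0,"dx":0,"dy":0,"dz":0,"roll":0}]'
```

```text
clock: 8.6
tcp_pos: [0.4884, 0.4042, 0.1557]
tool_rot: [1.754, -2.606, 0.0]
ft_force: [0.4, 0.6, -1.3]
grip_width: 0.101
finger_force: 59.0
```

```bash
python3 -m creep '[{"fingers":0,"dx":0,"dy":0,"dz":-0.5,"roll":0},{"fingers":0,"dx":0,"dy":0,"dz":-0.4,"roll":0},{"fingers":0,"dx":0,"dy":0,"dz":-0.3,"roll":0},{"fingers":0,"dx":0,"dy":0,"dz":-0.1,"roll":0},{"fingers":0,"dx":0,"dy":0,"dz":0,"roll":0}]'
```

```text
clock: 9.1
tcp_pos: [0.4885, 0.4043, 0.1433]
tool_rot: [1.754, -2.606, 0.0]
ft_force: [-0.6, 0.0, 1.1]
grip_width: 0.105
finger_force: 59.3
```

```bash
python3 -m creep '[{"fingers":0,"dx":0,"dy":0,"dz":-0.1,"roll":0},{"fingers":4,"dx":0,"dy":0,"dz":0,"roll":0},{"fingers":8.5,"dx":0,"dy":0,"dz":0,"roll":0},{"fingers":8.5,"dx":0,"dy":0,"dz":1,"roll":0},{"fingers":8.5,"dx":0,"dy":0,"dz":4,"roll":0},{"fingers":8.5,"dx":0,"dy":0,"dz":4,"roll":0},{"fingers":8.5,"dx":0,"dy":0,"dz":0,"roll":0},{"fingers":8.5,"dx":0,"dy":0,"dz":0,"roll":0}]'; python3 - <<'E'
from h import *
look([.4875,.404],.167,rad=.03,tol=.006,save="w7")
P=np.load("w7.npz")["P"]; d=np.hypot(P[...,0]-.4875,P[...,1]-.404); q=P[(d<.019)&(P[...,2]>.115)]
print(np.histogram(q[:,2],bins=np.arange(.115,.18,.005)), np.median(q[q[:,2]<.135][:,2]))
print(ringfit(P,.133,.142,[.487,.404],0.028,.045))
E
```

```text
clock: 9.9
tcp_pos: [0.4891, 0.4048, 0.2339]
tool_rot: [-1.753, 2.603, 0.0]
ft_force: [-0.2, -0.8, -0.8]
grip_width: 0.994
finger_force: 0.0
tcp [0.4891 0.4048 0.2339] q6 -2.08 n 439 [0.4869 0.4028 0.167 ] rect ((487.25390625, 403.5375061035156), (27.148250579833984, 9.429749488830566), 68.14878845214844) encl ((486.3133239746094, 403.93603515625), 13.6258544921875)
(array([  0,   1, 936,  19,  18,  18,  22,  21,  23,  32, 411,   0]), array([0.115, 0.12 , 0.125, 0.13 , 0.135, 0.14 , 0.145, 0.15 , 0.155,
       0.16 , 0.165, 0.17 , 0.175])) 0.12795558831556883
(array([0.48667517, 0.40434068]), 0.03350033983588219, 1093)
```

```bash
python3 -m creep '[{"fingers":8.5,"dx":-0.15,"dy":-0.1,"dz":-3,"roll":0},{"fingers":8.5,"dx":0,"dy":0,"dz":-4,"roll":0},{"fingers":8.5,"dx":0,"dy":0,"dz":-3,"roll":0},{"fingers":8.5,"dx":0,"dy":0,"dz":-2.9,"roll":0},{"fingers":8.5,"dx":0,"dy":0,"dz":0,"roll":0},{"fingers":8.5,"dx":0,"dy":0,"dz":0,"roll":0},{"fingers":5.5,"dx":0,"dy":0,"dz":0,"roll":0},{"fingers":5.5,"dx":0,"dy":0,"dz":0,"roll":0},{"fingers":5.5,"dx":0,"dy":0,"dz":0,"roll":0},{"fingers":5.5,"dx":0,"dy":0,"dz":0,"roll":0}]' 50; python3 -m creep '[{"fingers":5.5,"dx":0,"dy":0,"dz":0,"roll":-8},{"fingers":5.5,"dx":0,"dy":0,"dz":0,"roll":-8},{"fingers":5.5,"dx":0,"dy":0,"dz":0,"roll":-8},{"fingers":5.5,"dx":0,"dy":0,"dz":0,"roll":-8},{"fingers":5.5,"dx":0,"dy":0,"dz":0,"roll":-8},{"fingers":5.5,"dx":0,"dy":0,"dz":0,"roll":-8},{"fingers":5.5,"dx":0,"dy":0,"dz":0,"roll":-8},{"fingers":5.5,"dx":0,"dy":0,"dz":0,"roll":-8},{"fingers":5.5,"dx":0,"dy":0,"dz":0,"roll":-8},{"fingers":5.5,"dx":0,"dy":0,"dz":0,"roll":-8},{"fingers":5.5,"dx":0,"dy":0,"dz":0,"roll":-8},{"fingers":5.5,"dx":0,"dy":0,"dz":0,"roll":-8}]';  python3 -m creep '[{"fingers":5.5,"dx":0,"dy":0,"dz":0,"roll":-4},{"fingers":5.5,"dx":0,"dy":0,"dz":0,"roll":0},{"fingers":5.5,"dx":0,"dy":0,"dz":0,"roll":0}]'
```

```text
clock: 10.95
tcp_pos: [0.4876, 0.4041, 0.1053]
tool_rot: [-1.753, 2.604, 0.001]
ft_force: [-3.0, -0.3, 5.6]
grip_width: 0.737
finger_force: 54.8
clock: 12.15
tcp_pos: [0.4878, 0.4034, 0.1053]
tool_rot: [0.77, 3.044, 0.002]
ft_force: [-1.5, -3.4, 5.8]
grip_width: 0.742
finger_force: 54.9
clock: 12.45
tcp_pos: [0.4878, 0.4034, 0.1053]
tool_rot: [0.868, 3.017, 0.002]
ft_force: [-1.7, -3.3, 7.4]
grip_width: 0.745
finger_force: 54.8
```

Release, rise and check the collar and burr.

```bash
python3 -m creep '[{"fingers":8.5,"dx":0,"dy":0,"dz":0,"roll":0},{"fingers":8.5,"dx":0,"dy":0,"dz":0,"roll":0},{"fingers":8.5,"dx":0,"dy":0,"dz":0,"roll":0},{"fingers":8.5,"dx":0,"dy":0,"dz":3,"roll":0},{"fingers":8.5,"dx":0,"dy":0,"dz":4,"roll":0},{"fingers":8.5,"dx":0,"dy":0,"dz":4,"roll":0},{"fingers":8.5,"dx":0,"dy":0,"dz":4,"roll":0},{"fingers":8.5,"dx":0,"dy":0,"dz":4,"roll":0},{"fingers":8.5,"dx":0,"dy":0,"dz":0,"roll":0},{"fingers":8.5,"dx":0,"dy":0,"dz":0,"roll":0}]'; python3 - <<'E'
from h import *
look([.4875,.404],.167,rad=.03,save="w8")
z=np.load("w8.npz"); P=z["P"]
cv2.imwrite("pics/rect8.png",rect(z["im"],[.487,.404],.104,.055,440,cam("wrist")))
look([.464,.25],.096)
E
```

```text
clock: 13.45
tcp_pos: [0.4873, 0.4037, 0.2944]
tool_rot: [0.868, 3.018, 0.003]
ft_force: [0.5, -0.4, -1.0]
grip_width: 0.993
finger_force: 0.0
tcp [0.4873 0.4037 0.2944] q6 -0.34 n 282 [0.4856 0.404  0.167 ] rect ((486.487060546875, 403.109375), (9.682049751281738, 27.75932502746582), 58.024635314941406) encl ((486.29119873046875, 402.7795715332031), 13.972322463989258)
tcp [0.4866 0.4032 0.2927] q6 -0.34 n 354 [0.4643 0.252  0.0957] rect ((464.4300231933594, 250.48226928710938), (26.07846450805664, 25.511167526245117), 49.73542022705078) encl ((464.5552978515625, 250.5313262939453), 13.402724266052246)
```

View pics/rect8.png

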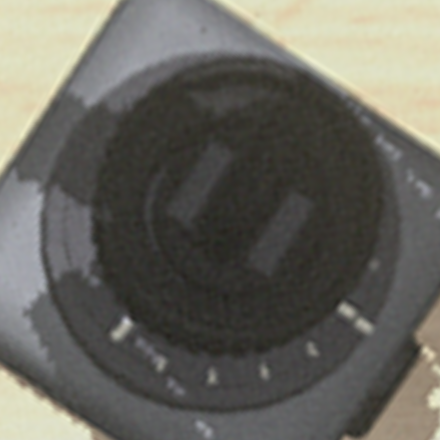

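Collar at 5: the long tick (345,310) is at the index, with four short ticks between it and the 0 tick (122,328). Now the hopper.

```bash
python3 -m creep '[{"fingers":5,"dx":-0.5,"dy":-4,"dz":-1,"roll":0},{"fingers":5,"dx":-0.5,"dy":-4,"dz":-2,"roll":0},{"fingers":5,"dx":-0.5,"dy":-4,"dz":-3,"roll":0},{"fingers":5,"dx":-0.7,"dy":-3.3,"dz":-3,"roll":0},{"fingers":5,"dx":0,"dy":0,"dz":-4,"roll":0},{"fingers":5,"dx":0,"dy":0,"dz":-4,"roll":0},{"fingers":5,"dx":0,"dy":0,"dz":-3,"roll":0},{"fingers":5,"dx":0,"dy":0,"dz":-2.5,"roll":0},{"fingers":5,"dx":0,"dy":0,"dz":0,"roll":0},{"fingers":0,"dx":0,"dy":0,"dz":0,"roll":0},{"fingers":0,"dx":0,"dy":0,"dz":0,"roll":0},{"fingers":0,"dx":0,"dy":0,"dz":0,"roll":0}]' 50; python3 -m creep '[{"fingers":0,"dx":0,"dy":0,"dz":0,"roll":0}]'
```

```text
clock: 14.75
tcp_pos: [0.4648, 0.2504, 0.0685]
tool_rot: [-0.868, -3.019, 0.0]
ft_force: [-0.2, -1.0, -1.6]
grip_width: 0.297
finger_force: 49.1
clock: 14.85
tcp_pos: [0.465, 0.2505, 0.0686]
tool_rot: [0.868, 3.019, 0.0]
ft_force: [0.2, -1.3, -1.7]
grip_width: 0.301
finger_force: 49.1
```

```bash
python3 -m creep '[{"fingers":0,"dx":0,"dy":0,"dz":3,"roll":0},{"fingers":0,"dx":0,"dy":0,"dz":4,"roll":0},{"fingers":0,"dx":0,"dy":0,"dz":4,"roll":0},{"fingers":0,"dx":0,"dy":0,"dz":4,"roll":0},{"fingers":0,"dx":0.25,"dy":2.3,"dz":4,"roll":0},{"fingers":0,"dx":0.5,"dy":3,"dz":0.5,"roll":0},{"fingers":0,"dx":0.5,"dy":3,"dz":0,"roll":0},{"fingers":0,"dx":0.5,"dy":4,"dz":0,"roll":0},{"fingers":0,"dx":0.5,"dy":3,"dz":0,"roll":0},{"fingers":0,"dx":0,"dy":0,"dz":0,"roll":0},{"fingers":0,"dx":0,"dy":0,"dz":0,"roll":0}]'; python3 - <<'E'
from h import *
s=robot.sense()["tcp_pos"]
look(s[:2],s[2]-.0686+.066,rad=.04,tol=.004,save="w9")
z=np.load("w9.npz"); P=z["P"]; print(ringfit(P,.133,.142,[.487,.404],0.028,.045))
E
```

```text
clock: 15.95
tcp_pos: [0.487, 0.4036, 0.263]
tool_rot: [-0.867, -3.019, 0.001]
ft_force: [-0.2, -0.3, -1.3]
grip_width: 0.299
finger_force: 49.8
tcp [0.487  0.4036 0.263 ] q6 -0.34 n 2734 [0.4735 0.4121 0.2618] rect ((474.885986328125, 411.4004821777344), (53.17364501953125, 26.140148162841797), 57.034183502197266) encl ((484.0846862792969, 405.4345703125), 26.670209884643555)
(array([0.48671806, 0.40426949]), 0.03334967419505119, 496)
```

```bash
python3 -m creep '[{"fingers":0,"dx":0.03,"dy":0.02,"dz":-1.5,"roll":0},{"fingers":0,"dx":0,"dy":0,"dz":-2,"roll":0},{"fingers":0,"dx":0,"dy":0,"dz":-1.2,"roll":0},{"fingers":0,"dx":0,"dy":0,"dz":-0.6,"roll":0},{"fingers":0,"dx":0,"dy":0,"dz":-0.5,"roll":0},{"fingers":0,"dx":0,"dy":0,"dz":-0.4,"roll":0},{"fingers":0,"dx":0,"dy":0,"dz":-0.3,"roll":0},{"fingers":0,"dx":0,"dy":0,"dz":-0.2,"roll":0},{"fingers":0,"dx":0,"dy":0,"dz":0,"roll":0}]'
```

```text
clock: 16.9
tcp_pos: [0.4878, 0.4038, 0.1963]
tool_rot: [0.868, 3.019, 0.0]
ft_force: [-0.0, 0.4, -1.6]
grip_width: 0.301
finger_force: 49.8
```

```bash
python3 -m creep '[{"fingers":0,"dx":0,"dy":0,"dz":-0.1,"roll":0},{"fingers":0,"dx":0,"dy":0,"dz":0,"roll":0},{"fingers":5,"dx":0,"dy":0,"dz":0,"roll":0},{"fingers":5,"dx":0,"dy":0,"dz":0,"roll":0},{"fingers":5,"dx":0,"dy":0,"dz":4,"roll":0},{"fingers":5,"dx":0,"dy":0,"dz":4,"roll":0},{"fingers":5,"dx":0,"dy":0,"dz":4,"roll":0},{"fingers":5,"dx":0,"dy":0,"dz":0,"roll":0},{"fingers":5,"dx":0,"dy":0,"dz":0,"roll":0}]'; python3 - <<'E'
from h import *
look([.487,.404],.223,rad=.04,save="w10")
look([.487,.404],.193,rad=.04,tol=.004)
im,P=cloud("top")
for c,h in [([.565,-.123],.104),([.561,-.189],.086),([.576,-.338],.080)]: look(c,h,n="top",rad=.06)
E
```

```text
clock: 17.8
tcp_pos: [0.4882, 0.404, 0.3167]
tool_rot: [0.868, 3.017, 0.004]
ft_force: [0.2, 0.4, 0.1]
grip_width: 0.588
finger_force: 0.0
tcp [0.4882 0.404  0.3167] q6 -0.34 n 731 [0.4874 0.4045 0.2229] rect ((487.8846740722656, 404.17279052734375), (25.916820526123047, 25.72121238708496), 52.23879623413086) encl ((488.1903381347656, 404.13739013671875), 13.268040657043457)
tcp [0.4876 0.4035 0.3151] q6 -0.34 n 1590 [0.4835 0.407  0.1939] rect ((488.1146240234375, 403.9371337890625), (53.814781188964844, 53.68040084838867), 40.52771759033203) encl ((488.6286315917969, 404.0088195800781), 27.49648666381836)
tcp [0.4872 0.4032 0.3138] q6 -0.34 n 45 [ 0.5639 -0.1232  0.102 ] rect ((564.0534057617188, -123.34767150878906), (22.170902252197266, 20.286705017089844), 46.159278869628906) encl ((563.71484375, -122.88386535644531), 11.637434959411621)
tcp [0.4872 0.4032 0.3137] q6 -0.34 n 36 [ 0.5603 -0.1897  0.0849] rect ((560.332763671875, -190.2103271484375), (17.82451057434082, 20.613643646240234), 45.25788116455078) encl ((560.5000610351562, -189.62939453125), 10.775203704833984)
tcp [0.4873 0.4033 0.3137] q6 -0.34 n 53 [ 0.5759 -0.3381  0.0789] rect ((575.663818359375, -339.0865478515625), (23.515169143676758, 25.590843200683594), 89.94903564453125) encl ((576.0296630859375, -338.5062561035156), 13.784963607788086)
```

Hopper seated: knob top at z = 0.223 and lid at 0.193. Now over to the tools.

```bash
python3 -m creep '[{"fingers":5,"dx":0,"dy":-3,"dz":2,"roll":0},{"fingers":5,"dx":0,"dy":-4,"dz":2,"roll":0},{"fingers":5,"dx":0,"dy":-5,"dz":0,"roll":-5},{"fingers":5,"dx":0,"dy":-5,"dz":0,"roll":-6},{"fingers":5,"dx":0,"dy":-5,"dz":0,"roll":-6},{"fingers":5,"dx":0,"dy":-5,"dz":0,"roll":-6},{"fingers":5,"dx":0,"dy":-5,"dz":0,"roll":-6},{"fingers":5,"dx":0,"dy":-5,"dz":0,"roll":-6},{"fingers":5,"dx":0,"dy":-5,"dz":0,"roll":-6},{"fingers":5,"dx":0,"dy":-5,"dz":0,"roll":-6},{"fingers":5,"dx":0,"dy":-5,"dz":0,"roll":-6},{"fingers":5,"dx":0,"dy":-5,"dz":0,"roll":-5}]';python3 -m creep '[{"fingers":5,"dx":0,"dy":-5,"dz":0,"roll":0},{"fingers":5,"dx":0,"dy":-3,"dz":0,"roll":0},{"fingers":5,"dx":0,"dy":0,"dz":0,"roll":0},{"fingers":5,"dx":0,"dy":0,"dz":0,"roll":0}]'; python3 - <<'E'
from h import *
look([.564,-.122],.103,save="w11")
look([.561,-.190],.085)
look([.576,-.339],.079)
P=np.load("w11.npz")["P"]; m=(P[...,2]>.041)&(P[...,2]<.052)&(abs(P[...,0]-.433)<.07)&(abs(P[...,1]+.255)<.15)
m=cv2.morphologyEx(m.astype(np.uint8),cv2.MORPH_CLOSE,np.ones((2,2)))
q=P[m>0][:,:2].astype(np.float32)*1000; print(cv2.minAreaRect(q))
# holes: contours in block mask
cs,hi=cv2.findContours(m,cv2.RETR_CCOMP,cv2.CHAIN_APPROX_NONE)
cm=cam("wrist"); K,e,M=cm
for c,h in zip(cs,hi[0]):
    if h[3]>=0 and cv2.contourArea(c)>40:
        u=c[:,0].astype(float); r=np.c_[(u-K[:2,2])/[K[0,0],K[1,1]],np.ones(len(u))]@M.T; X=e+r*((.046-e[2])/r[:,2:])
        print("hole",u.mean(0).round(),*circ(X))
E
```

```text
clock: 19.3
tcp_pos: [0.4873, -0.1683, 0.3549]
tool_rot: [-2.228, -2.214, 0.0]
ft_force: [1.1, 0.1, 0.7]
grip_width: 0.584
finger_force: 0.0
clock: 19.7
tcp_pos: [0.4874, -0.2465, 0.3545]
tool_rot: [-2.224, -2.216, 0.0]
ft_force: [-0.3, 0.3, 0.6]
grip_width: 0.582
finger_force: 0.0
tcp [ 0.4874 -0.2465  0.3545] q6 -0.49 n 334 [ 0.5638 -0.1223  0.1029] rect ((564.1264038085938, -122.21932983398438), (23.6104793548584, 22.864994049072266), 1.1922011375427246) encl ((564.3648681640625, -122.13172912597656), 12.208697319030762)
tcp [ 0.4875 -0.2457  0.3547] q6 -0.49 n 226 [ 0.5597 -0.1891  0.0845] rect ((560.1964111328125, -189.21282958984375), (22.065244674682617, 22.42583465576172), 30.114501953125) encl ((560.4650268554688, -189.30331420898438), 11.895562171936035)
tcp [ 0.4877 -0.2452  0.3549] q6 -0.49 n 226 [ 0.5757 -0.3363  0.0784] rect ((575.884033203125, -337.4791259765625), (25.435081481933594, 25.328248977661133), 48.4987678527832) encl ((576.4450073242188, -337.8595275878906), 13.666878700256348)
((430.3710021972656, -266.94903564453125), (278.6488952636719, 80.43913269042969), 86.73348999023438)
hole [247. 229.] [ 0.43217545 -0.3445339 ] 0.02550886071509627
hole [247. 196.] [ 0.43426177 -0.28788705] 0.022645004892214406
hole [248. 164.] [ 0.43632114 -0.23692588] 0.019654829667532167
hole [248. 135.] [ 0.43817556 -0.19211458] 0.016869339430944832
hole [248. 107.] [ 0.43957083 -0.15325475] 0.013886672172423582
```

View pics/w11.png

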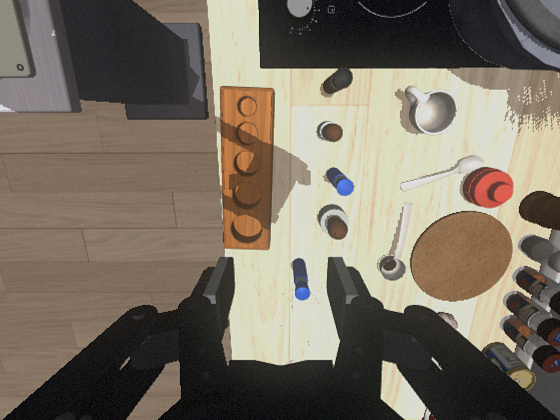

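The picture shows the five bores at (247,107) to (247,229). The dark brush is at (338,80), the needle tool at (330,132) and the tamper at (334,222). The blue ones at (340,180) and (300,280) are the look-alikes. The brush fits at (338,80): dark handle, no colour. The earlier crop confirmed it.

```bash
python3 -m creep '[{"fingers":5,"dx":2.6,"dy":4.3,"dz":-2,"roll":0},{"fingers":5,"dx":2.5,"dy":4,"dz":-2,"roll":0},{"fingers":5,"dx":2.5,"dy":4,"dz":-3,"roll":0},{"fingers":5,"dx":0,"dy":0,"dz":-4,"roll":0},{"fingers":5,"dx":0,"dy":0,"dz":-4,"roll":0},{"fingers":5,"dx":0,"dy":0,"dz":0,"roll":0},{"fingers":5,"dx":0,"dy":0,"dz":0,"roll":0}]' 40; python3 - <<'E'
from h import *
look([.564,-.122],.103,save="w12")
E
```

```text
clock: 20.55
tcp_pos: [0.5587, -0.1308, 0.211]
tool_rot: [-2.221, -2.22, 0.001]
ft_force: [-0.0, -0.6, 0.8]
grip_width: 0.587
finger_force: 0.0
tcp [ 0.5587 -0.1308  0.211 ] q6 -0.25 n 561 [ 0.564  -0.1213  0.1027] rect ((564.0563354492188, -121.95510864257812), (23.375282287597656, 23.717315673828125), 40.94184494018555) encl ((564.1522216796875, -121.91385650634766), 12.291841506958008)
```

```bash
python3 -m creep '[{"fingers":5,"dx":0.55,"dy":0.9,"dz":0,"roll":0},{"fingers":5,"dx":0,"dy":0,"dz":-3,"roll":0},{"fingers":5,"dx":0,"dy":0,"dz":-4,"roll":0},{"fingers":5,"dx":0,"dy":0,"dz":-4,"roll":0},{"fingers":5,"dx":0,"dy":0,"dz":-4,"roll":0},{"fingers":5,"dx":0,"dy":0,"dz":-2.1,"roll":0},{"fingers":5,"dx":0,"dy":0,"dz":0,"roll":0},{"fingers":5,"dx":0,"dy":0,"dz":0,"roll":0},{"fingers":0,"dx":0,"dy":0,"dz":0,"roll":0},{"fingers":0,"dx":0,"dy":0,"dz":0,"roll":0},{"fingers":0,"dx":0,"dy":0,"dz":0,"roll":0},{"fingers":0,"dx":0,"dy":0,"dz":0,"roll":0}]'
```

```text
clock: 21.8
tcp_pos: [0.5657, -0.1231, 0.0417]
tool_rot: [2.221, 2.217, 0.003]
ft_force: [-1.1, -0.2, 7.3]
grip_width: 0.265
finger_force: 38.8
```

```bash
python3 -m creep '[{"fingers":0,"dx":0,"dy":0,"dz":3,"roll":0},{"fingers":0,"dx":0,"dy":0,"dz":4,"roll":0},{"fingers":0,"dx":-1.5,"dy":-0.2,"dz":2,"roll":0},{"fingers":0,"dx":-2.5,"dy":-0.6,"dz":0,"roll":0},{"fingers":0,"dx":-2.5,"dy":-0.6,"dz":0,"roll":0},{"fingers":0,"dx":-2.5,"dy":-0.6,"dz":0,"roll":0},{"fingers":0,"dx":-2,"dy":-0.6,"dz":0,"roll":0},{"fingers":0,"dx":-1.5,"dy":-0.5,"dz":0,"roll":0},{"fingers":0,"dx":0,"dy":0,"dz":0,"roll":0},{"fingers":0,"dx":0,"dy":0,"dz":0,"roll":0}]'; cat >> h.py <<'E'
def bores(n="wrist",save=None):
    s=robot.sense(); im,P=cloud(n)
    if save: np.savez(save+".npz",im=im,P=P); cv2.imwrite(f"pics/{save}.png",im)
    m=(P[...,2]>.041)&(P[...,2]<.052)&(abs(P[...,0]-.433)<.07)&(abs(P[...,1]+.255)<.15)
    m=cv2.morphologyEx(m.astype(np.uint8),cv2.MORPH_CLOSE,np.ones((2,2)))
    cs,hi=cv2.findContours(m,cv2.RETR_CCOMP,cv2.CHAIN_APPROX_NONE); K,e,M=cam(n)
    print("tcp",s["tcp_pos"].round(4))
    for c,h in zip(cs,hi[0]):
        if h[3]>=0 and cv2.contourArea(c)>60:
            u=c[:,0].astype(float); r=np.c_[(u-K[:2,2])/[K[0,0],K[1,1]],np.ones(len(u))]@M.T; X=e+r*((.046-e[2])/r[:,2:])
            a,b=circ(X); print("hole px",u.mean(0).round(),a.round(4),b.round(4))
    return s,im,P
E
python3 - <<'E'
from h import *
s,im,P=bores(save="w13"); t=s["tcp_pos"]
d=np.hypot(P[...,0]-t[0],P[...,1]-t[1]); 
for h in np.arange(-.045,.07,.005):
    q=P[(d<.025)&(abs(P[...,2]-t[2]-h)<.0025)]
    if len(q)>8: print(h.round(3),len(q),q[:,:2].min(0).round(4),q[:,:2].max(0).round(4))
E
```

```text
clock: 22.8
tcp_pos: [0.44, -0.1541, 0.1302]
tool_rot: [2.223, 2.217, 0.001]
ft_force: [0.3, -0.4, -0.7]
grip_width: 0.266
finger_force: 39.5
tcp [ 0.44   -0.1541  0.1302]
-0.04 18 [ 0.4284 -0.1472] [ 0.4471 -0.1414]
-0.035 94 [ 0.4271 -0.1521] [ 0.4504 -0.1409]
-0.03 100 [ 0.4269 -0.1525] [ 0.4501 -0.1408]
-0.025 98 [ 0.4271 -0.1522] [ 0.4505 -0.1409]
-0.02 114 [ 0.4275 -0.1525] [ 0.4506 -0.1409]
-0.015 125 [ 0.4271 -0.1532] [ 0.4509 -0.1409]
-0.01 136 [ 0.4274 -0.1521] [ 0.4507 -0.1407]
-0.005 147 [ 0.4277 -0.1529] [ 0.451  -0.1408]
-0.0 160 [ 0.4281 -0.152 ] [ 0.4507 -0.1409]
0.005 257 [ 0.4177 -0.1512] [ 0.4626 -0.1408]
0.01 411 [ 0.4161 -0.1504] [ 0.4638 -0.1408]
0.015 462 [ 0.4161 -0.1508] [ 0.4639 -0.1406]
0.02 515 [ 0.4161 -0.1595] [ 0.464  -0.1409]
0.025 792 [ 0.4162 -0.1633] [ 0.464  -0.1408]
0.03 641 [ 0.4162 -0.1617] [ 0.464 -0.142]
0.035 635 [ 0.4213 -0.1643] [ 0.4638 -0.1418]
0.04 804 [ 0.4186 -0.1642] [ 0.4618 -0.1406]
0.045 713 [ 0.4187 -0.1611] [ 0.4622 -0.1394]
0.05 817 [ 0.418  -0.1617] [ 0.4618 -0.1393]
0.055 937 [ 0.4182 -0.1617] [ 0.4619 -0.1403]
0.06 2536 [ 0.4185 -0.1577] [ 0.4618 -0.1399]
0.065 383 [ 0.422  -0.1561] [ 0.4588 -0.1361]
```

View pics/w13.png

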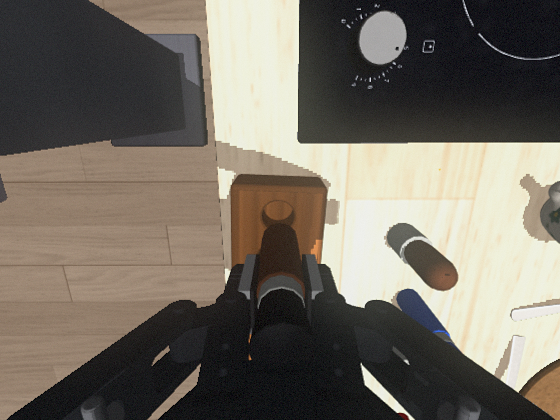

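```bash
python3 -m creep '[{"fingers":0,"dx":0.07,"dy":-0.04,"dz":-2,"roll":0},{"fingers":0,"dx":0,"dy":0,"dz":-1.5,"roll":0},{"fingers":0,"dx":0,"dy":0,"dz":-0.7,"roll":0},{"fingers":0,"dx":0,"dy":0,"dz":-0.4,"roll":0},{"fingers":0,"dx":0,"dy":0,"dz":-0.4,"roll":0},{"fingers":0,"dx":0,"dy":0,"dz":-0.4,"roll":0},{"fingers":0,"dx":0,"dy":0,"dz":0,"roll":0}]'
```

```text
clock: 23.55
tcp_pos: [0.44, -0.1541, 0.0753]
tool_rot: [2.223, 2.22, 0.0]
ft_force: [-0.7, 0.6, 0.4]
grip_width: 0.264
finger_force: 39.6
```

```bash
python3 -m creep '[{"fingers":0,"dx":0,"dy":0,"dz":-0.6,"roll":0},{"fingers":0,"dx":0,"dy":0,"dz":-0.6,"roll":0},{"fingers":0,"dx":0,"dy":0,"dz":-0.4,"roll":0},{"fingers":0,"dx":0,"dy":0,"dz":-0.2,"roll":0},{"fingers":0,"dx":0,"dy":0,"dz":-0.1,"roll":0},{"fingers":0,"dx":0,"dy":0,"dz":0,"roll":0}]'
```

```text
clock: 24.15
tcp_pos: [0.4399, -0.1542, 0.0575]
tool_rot: [2.223, 2.219, -0.0]
ft_force: [-4.9, 0.6, 18.3]
grip_width: 0.265
finger_force: 41.7
```

```bash
python3 -m creep '[{"fingers":5,"dx":0,"dy":0,"dz":0,"roll":0},{"fingers":5,"dx":0,"dy":0,"dz":0,"roll":0},{"fingers":5,"dx":0,"dy":0,"dz":3,"roll":0},{"fingers":5,"dx":0,"dy":0,"dz":4,"roll":0},{"fingers":5,"dx":0,"dy":0,"dz":4,"roll":0},{"fingers":5,"dx":2,"dy":-0.5,"dz":3,"roll":0},{"fingers":5,"dx":2.5,"dy":-1,"dz":0,"roll":0},{"fingers":5,"dx":2.5,"dy":-1,"dz":0,"roll":0},{"fingers":5,"dx":2.5,"dy":-1,"dz":0,"roll":0},{"fingers":5,"dx":2.5,"dy":0,"dz":0,"roll":0},{"fingers":5,"dx":0,"dy":0,"dz":0,"roll":0},{"fingers":5,"dx":0,"dy":0,"dz":0,"roll":0}]'; python3 - <<'E'
from h import *
look([.44,-.154],.12,tol=.012,rad=.03)
look([.56,-.189],.0845,save="w14")
E
```

```text
clock: 25.35
tcp_pos: [0.5596, -0.1889, 0.1958]
tool_rot: [-2.222, -2.219, 0.001]
ft_force: [-1.1, -0.9, 0.6]
grip_width: 0.589
finger_force: 0.0
tcp [ 0.5596 -0.1889  0.1958] q6 -0.34 n 894 [ 0.4402 -0.1522  0.1179] rect ((438.3895568847656, -153.01654052734375), (24.381418228149414, 23.799541473388672), 13.75172233581543) encl ((438.49285888671875, -153.27816772460938), 12.567975997924805)
tcp [ 0.559  -0.1888  0.1958] q6 -0.34 n 466 [ 0.5606 -0.1873  0.0844] rect ((560.5872192382812, -188.22740173339844), (22.5628662109375, 21.404483795166016), 2.6169593334198) encl ((560.7564086914062, -188.91073608398438), 11.802989959716797)
```

```bash
python3 -m creep '[{"fingers":5,"dx":0.2,"dy":0,"dz":-4,"roll":0},{"fingers":5,"dx":0,"dy":0,"dz":-4,"roll":0},{"fingers":5,"dx":0,"dy":0,"dz":-4,"roll":0},{"fingers":5,"dx":0,"dy":0,"dz":-3.4,"roll":0},{"fingers":5,"dx":0,"dy":0,"dz":0,"roll":0},{"fingers":5,"dx":0,"dy":0,"dz":0,"roll":0},{"fingers":0,"dx":0,"dy":0,"dz":0,"roll":0},{"fingers":0,"dx":0,"dy":0,"dz":0,"roll":0},{"fingers":0,"dx":0,"dy":0,"dz":0,"roll":0},{"fingers":0,"dx":0,"dy":0,"dz":0,"roll":0}]'
```

```text
clock: 26.45
tcp_pos: [0.5633, -0.1897, 0.0448]
tool_rot: [2.221, 2.217, 0.002]
ft_force: [-0.5, -0.2, 7.9]
grip_width: 0.279
finger_force: 39.3
```

```bash
python3 -m creep '[{"fingers":0,"dx":0,"dy":0,"dz":3,"roll":0},{"fingers":0,"dx":0,"dy":0,"dz":4,"roll":0},{"fingers":0,"dx":-1.5,"dy":-0.1,"dz":2,"roll":0},{"fingers":0,"dx":-2.5,"dy":-0.1,"dz":0,"roll":0},{"fingers":0,"dx":-2.5,"dy":-0.1,"dz":0,"roll":0},{"fingers":0,"dx":-2.5,"dy":0,"dz":0,"roll":0},{"fingers":0,"dx":-2,"dy":0,"dz":0,"roll":0},{"fingers":0,"dx":-1.4,"dy":0,"dz":0,"roll":0},{"fingers":0,"dx":0,"dy":0,"dz":0,"roll":0},{"fingers":0,"dx":0,"dy":0,"dz":0,"roll":0}]'; python3 - <<'E'
from h import *
s,im,P=bores(save="w15"); t=s["tcp_pos"]
d=np.hypot(P[...,0]-t[0],P[...,1]-t[1]); 
for h in np.arange(-.045,.0,.005):
    q=P[(d<.025)&(abs(P[...,2]-t[2]-h)<.0025)]
    if len(q)>8: print(h.round(3),len(q),q[:,:2].min(0).round(4),q[:,:2].max(0).round(4))
E
```

```text
clock: 27.45
tcp_pos: [0.4389, -0.1925, 0.1332]
tool_rot: [2.222, 2.218, 0.001]
ft_force: [0.0, 0.6, -0.8]
grip_width: 0.276
finger_force: 39.7
tcp [ 0.4389 -0.1925  0.1332]
-0.04 89 [ 0.4237 -0.1911] [ 0.4523 -0.1771]
-0.035 106 [ 0.4241 -0.1897] [ 0.4519 -0.1771]
-0.03 112 [ 0.4237 -0.1908] [ 0.4523 -0.1769]
-0.025 132 [ 0.424  -0.1909] [ 0.4524 -0.1769]
-0.02 123 [ 0.4239 -0.1898] [ 0.4521 -0.177 ]
-0.015 146 [ 0.4238 -0.1902] [ 0.4524 -0.177 ]
-0.01 450 [ 0.424  -0.1952] [ 0.4518 -0.177 ]
-0.005 155 [ 0.4248 -0.1934] [ 0.4506 -0.1771]
```

```bash
python3 -m creep '[{"fingers":0,"dx":0.03,"dy":-0.02,"dz":-2,"roll":0},{"fingers":0,"dx":0,"dy":0,"dz":-1.5,"roll":0},{"fingers":0,"dx":0,"dy":0,"dz":-0.7,"roll":0},{"fingers":0,"dx":0,"dy":0,"dz":-0.4,"roll":0},{"fingers":0,"dx":0,"dy":0,"dz":-0.4,"roll":0},{"fingers":0,"dx":0,"dy":0,"dz":-0.4,"roll":0},{"fingers":0,"dx":0,"dy":0,"dz":0,"roll":0}]'
```

```text
clock: 28.2
tcp_pos: [0.4382, -0.1923, 0.0783]
tool_rot: [2.223, 2.219, 0.0]
ft_force: [0.0, -0.0, -0.5]
grip_width: 0.278
finger_force: 39.8
```

```bash
python3 -m creep '[{"fingers":0,"dx":0,"dy":0,"dz":-0.6,"roll":0},{"fingers":0,"dx":0,"dy":0,"dz":-0.6,"roll":0},{"fingers":0,"dx":0,"dy":0,"dz":-0.4,"roll":0},{"fingers":0,"dx":0,"dy":0,"dz":-0.2,"roll":0},{"fingers":0,"dx":0,"dy":0,"dz":0,"roll":0}]'
```

```text
clock: 28.7
tcp_pos: [0.4382, -0.1924, 0.0608]
tool_rot: [-2.223, -2.219, 0.0]
ft_force: [-3.0, 0.3, 5.8]
grip_width: 0.278
finger_force: 40.6
```

```bash
python3 -m creep '[{"fingers":5.5,"dx":0,"dy":0,"dz":0,"roll":0},{"fingers":5.5,"dx":0,"dy":0,"dz":0,"roll":0},{"fingers":5.5,"dx":0,"dy":0,"dz":3,"roll":0},{"fingers":5.5,"dx":0,"dy":0,"dz":4,"roll":0},{"fingers":5.5,"dx":0,"dy":0,"dz":4,"roll":0},{"fingers":5.5,"dx":2,"dy":-2,"dz":3,"roll":0},{"fingers":5.5,"dx":2.5,"dy":-2.5,"dz":0,"roll":0},{"fingers":5.5,"dx":2.5,"dy":-2.5,"dz":0,"roll":0},{"fingers":5.5,"dx":2.5,"dy":-2.5,"dz":0,"roll":0},{"fingers":5.5,"dx":2.5,"dy":-2.5,"dz":0,"roll":0},{"fingers":5.5,"dx":1.8,"dy":-2.5,"dz":0,"roll":0},{"fingers":5.5,"dx":0,"dy":0,"dz":0,"roll":0}]'; python3 - <<'E'
from h import *
s=robot.sense(); im,P=cloud("wrist"); np.savez("w16.npz",im=im,P=P)
look([.4382,-.1922],.10,tol=.006,rad=.02)
look([.5765,-.3375],.078)
look([.5765,-.3375],.06,tol=.008)
look([.5765,-.3375],.032,tol=.004)
E
```

```text
clock: 29.9
tcp_pos: [0.5783, -0.3401, 0.2002]
tool_rot: [2.223, 2.216, 0.001]
ft_force: [0.5, -0.5, -0.7]
grip_width: 0.643
finger_force: 0.0
tcp [ 0.5767 -0.3384  0.1998] q6 -0.55 n 985 [ 0.4395 -0.193   0.1   ] rect ((438.062744140625, -192.54275512695312), (22.57752227783203, 22.119949340820312), 10.76694393157959) encl ((438.1277160644531, -192.6573028564453), 11.969354629516602)
tcp [ 0.5758 -0.3373  0.1997] q6 -0.55 n 618 [ 0.5766 -0.3363  0.0782] rect ((576.4889526367188, -337.3533630371094), (27.11317253112793, 25.22418785095215), 0.22297541797161102) encl ((576.6010131835938, -338.2526550292969), 14.046370506286621)
tcp [ 0.5753 -0.3367  0.1998] q6 -0.55 n 97 [ 0.5763 -0.327   0.0632] rect ((576.2607421875, -333.9726867675781), (30.87069320678711, 22.525596618652344), 3.991516351699829) encl ((576.5835571289062, -338.0026550292969), 15.673492431640625)
tcp [ 0.5753 -0.3364  0.2   ] q6 -0.55 n 694 [ 0.5764 -0.329   0.0327] rect ((576.6619262695312, -334.2290344238281), (47.261009216308594, 39.21483612060547), 0.06300389766693115) encl ((576.6629638671875, -338.1068420410156), 23.7631893157959)
```

```bash
python3 -m creep '[{"fingers":5.5,"dx":0.2,"dy":-0.17,"dz":-4,"roll":0},{"fingers":5.5,"dx":0,"dy":0,"dz":-4,"roll":0},{"fingers":5.5,"dx":0,"dy":0,"dz":-4,"roll":0},{"fingers":5.5,"dx":0,"dy":0,"dz":-4.1,"roll":0},{"fingers":5.5,"dx":0,"dy":0,"dz":0,"roll":0},{"fingers":5.5,"dx":0,"dy":0,"dz":0,"roll":0},{"fingers":0,"dx":0,"dy":0,"dz":0,"roll":0},{"fingers":0,"dx":0,"dy":0,"dz":0,"roll":0},{"fingers":0,"dx":0,"dy":0,"dz":0,"roll":0},{"fingers":0,"dx":0,"dy":0,"dz":0,"roll":0}]' 60
```

```text
clock: 31.15
tcp_pos: [0.5794, -0.3399, 0.0426]
tool_rot: [2.221, 2.217, 0.001]
ft_force: [-1.2, 1.0, 5.7]
grip_width: 0.343
finger_force: 58.8
```

```bash
python3 -m creep '[{"fingers":0,"dx":0,"dy":0,"dz":3,"roll":0},{"fingers":0,"dx":0,"dy":0,"dz":4,"roll":0},{"fingers":0,"dx":-1.5,"dy":-0.1,"dz":2,"roll":0},{"fingers":0,"dx":-2.5,"dy":-0.1,"dz":0,"roll":0},{"fingers":0,"dx":-2.5,"dy":-0.2,"dz":0,"roll":0},{"fingers":0,"dx":-2.5,"dy":-0.2,"dz":0,"roll":0},{"fingers":0,"dx":-2.5,"dy":0,"dz":0,"roll":0},{"fingers":0,"dx":-2,"dy":0,"dz":0,"roll":0},{"fingers":0,"dx":-1.1,"dy":0,"dz":0,"roll":0},{"fingers":0,"dx":0,"dy":0,"dz":0,"roll":0},{"fingers":0,"dx":0,"dy":0,"dz":0,"roll":0}]'; python3 - <<'E'
from h import *
s,im,P=bores(save="w17"); t=s["tcp_pos"]
d=np.hypot(P[...,0]-t[0],P[...,1]-t[1]); 
for h in np.arange(-.045,.0,.005):
    q=P[(d<.035)&(abs(P[...,2]-t[2]-h)<.0025)]
    if len(q)>8: print(h.round(3),len(q),q[:,:2].min(0).round(4),q[:,:2].max(0).round(4))
E
```

```text
clock: 32.25
tcp_pos: [0.4331, -0.3456, 0.1304]
tool_rot: [2.222, 2.218, 0.001]
ft_force: [0.1, 0.2, -3.4]
grip_width: 0.348
finger_force: 60.3
tcp [ 0.4331 -0.3456  0.1304]
hole px [280. 146.] [ 0.4324 -0.288 ] 0.0223
hole px [283.  74.] [ 0.4344 -0.238 ] 0.0193
-0.04 37 [ 0.4098 -0.3325] [ 0.4509 -0.3203]
-0.035 140 [ 0.4085 -0.3344] [ 0.4513 -0.32  ]
-0.03 153 [ 0.4088 -0.3346] [ 0.4513 -0.3201]
-0.025 160 [ 0.4093 -0.3339] [ 0.4519 -0.3201]
-0.02 182 [ 0.409  -0.3344] [ 0.4519 -0.3199]
-0.015 191 [ 0.4091 -0.3347] [ 0.4519 -0.32  ]
-0.01 2079 [ 0.4078 -0.3491] [ 0.455  -0.3201]
-0.005 243 [ 0.4137 -0.3432] [ 0.4419 -0.3265]
```

```bash
python3 -m creep '[{"fingers":0,"dx":-0.09,"dy":-0.07,"dz":-2,"roll":0},{"fingers":0,"dx":0,"dy":0,"dz":-1.5,"roll":0},{"fingers":0,"dx":0,"dy":0,"dz":-0.7,"roll":0},{"fingers":0,"dx":0,"dy":0,"dz":-0.4,"roll":0},{"fingers":0,"dx":0,"dy":0,"dz":-0.4,"roll":0},{"fingers":0,"dx":0,"dy":0,"dz":-0.4,"roll":0},{"fingers":0,"dx":0,"dy":0,"dz":0,"roll":0}]'
```

```text
clock: 33.0
tcp_pos: [0.4312, -0.3456, 0.0753]
tool_rot: [-2.223, -2.219, 0.0]
ft_force: [0.1, -0.2, -3.2]
grip_width: 0.345
finger_force: 60.3
```

```bash
python3 -m creep '[{"fingers":0,"dx":0,"dy":0,"dz":-0.6,"roll":0},{"fingers":0,"dx":0,"dy":0,"dz":-0.6,"roll":0},{"fingers":0,"dx":0,"dy":0,"dz":-0.3,"roll":0},{"fingers":0,"dx":0,"dy":0,"dz":-0.2,"roll":0},{"fingers":0,"dx":0,"dy":0,"dz":0,"roll":0}]'
```

```text
clock: 33.5
tcp_pos: [0.431, -0.3458, 0.0588]
tool_rot: [-2.223, -2.219, 0.0]
ft_force: [-1.9, 0.8, 1.2]
grip_width: 0.343
finger_force: 60.8
```

Bottomed. I release, retreat towards the left and do a final check.

```bash
python3 -m creep '[{"fingers":6,"dx":0,"dy":0,"dz":0,"roll":0},{"fingers":6,"dx":0,"dy":0,"dz":0,"roll":0},{"fingers":6,"dx":0,"dy":0,"dz":3,"roll":0},{"fingers":6,"dx":0,"dy":0,"dz":4,"roll":0},{"fingers":6,"dx":0,"dy":0,"dz":4,"roll":0},{"fingers":6,"dx":0,"dy":0,"dz":4,"roll":0},{"fingers":6,"dx":0,"dy":0,"dz":4,"roll":0},{"fingers":6,"dx":0,"dy":0,"dz":4,"roll":0},{"fingers":6,"dx":1,"dy":0,"dz":4,"roll":0},{"fingers":6,"dx":1,"dy":0,"dz":3,"roll":0},{"fingers":6,"dx":0,"dy":0,"dz":0,"roll":0}]'; python3 - <<'E'
from h import *
for c,h in [([.439,-.153],.118),([.438,-.192],.101),([.432,-.345],.095)]: look(c,h,tol=.008,rad=.03)
look([.432,-.345],.048,tol=.004,rad=.03,save="w18")
im,P=cloud("top"); cv2.imwrite("pics/top9.png",cv2.resize(im[150:280,110:430],(800,325)))
look([.487,.402],.223,n="top"); look([.487,.402],.193,n="top")
E
```

```text
clock: 34.6
tcp_pos: [0.454, -0.3471, 0.3639]
tool_rot: [2.216, 2.213, 0.002]
ft_force: [0.4, 0.2, 0.0]
grip_width: 0.7
finger_force: 0.0
tcp [ 0.454  -0.3471  0.3639] q6 -0.67 n 405 [ 0.4386 -0.1547  0.1186] rect ((438.678955078125, -154.82965087890625), (24.035877227783203, 20.930009841918945), 0.8414507508277893) encl ((438.462890625, -153.33547973632812), 12.236310005187988)
tcp [ 0.4525 -0.3463  0.361 ] q6 -0.67 n 351 [ 0.437  -0.1908  0.1   ] rect ((436.6735534667969, -183.06336975097656), (41.454036712646484, 22.649259567260742), 89.23467254638672) encl ((438.6882629394531, -182.96893310546875), 21.02817153930664)
tcp [ 0.4514 -0.3457  0.3589] q6 -0.67 n 307 [ 0.4287 -0.3429  0.0939] rect ((428.4353942871094, -344.43621826171875), (27.61109733581543, 27.25169563293457), 88.95140838623047) encl ((428.3832092285156, -344.1961364746094), 14.206639289855957)
tcp [ 0.4508 -0.3453  0.3577] q6 -0.67 n 688 [ 0.4344 -0.341   0.0477] rect ((431.97802734375, -344.95794677734375), (58.84733200073242, 59.234256744384766), 76.29231262207031) encl ((432.0287170410156, -344.98046875), 29.935256958007812)
tcp [ 0.4504 -0.3452  0.3569] q6 -0.67 n 71 [0.4894 0.4013 0.2222] rect ((489.5382995605469, 402.6538391113281), (25.03484344482422, 26.53094482421875), 23.082901000976562) encl ((488.30609130859375, 402.0325012207031), 13.900559425354004)
tcp [ 0.4505 -0.3453  0.3569] q6 -0.67 n 181 [0.4886 0.3966 0.1932] rect ((488.5746154785156, 401.6796875), (53.325923919677734, 53.14961242675781), 44.41876983642578) encl ((489.2144775390625, 401.9729309082031), 27.738134384155273)
```

View pics/w18.png

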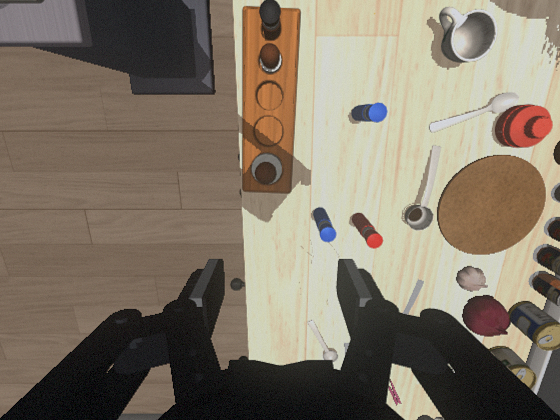

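View pics/top9.png

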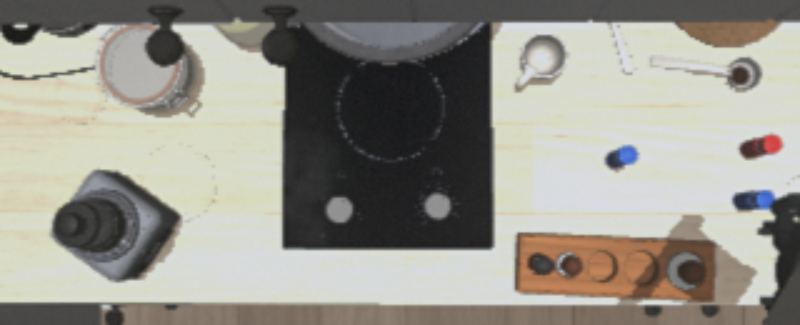

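The wrist picture shows all three tools upright in their bores: brush (270,20), needle tool (270,57) and tamper (265,170). The top view shows the hopper on the grinder at (85,225), no other espresso tool out, and the bystanders unmoved.

```bash
python3 -c "
from plant import robot; print(robot.job_done())"
```

```text
the job is handed in; nothing more can be done
None
```

I handed the job in: collar turned to 0, burr seated, collar turned to 5, hopper seated, and the three tools out (brush, needle tool and tamper) stood at the bottom of their matching bores; the judge gave no verdict.

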